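# Set the microscope lamp attenuator to its third click

## Robot

A 6-joint arm with a two-finger parallel gripper is mounted at the origin on the work surface. World frame = base frame: x ahead of the robot, y to its left, z up, the work surface at z = 0. Lengths are in m, angles in rad, forces in N, time in s.
With the tool pointing down it reaches from about 0.3 to 0.775 m from the base axis. Payload 14.6 kg.
Tool frame: the origin (TCP) lies between the finger pads; the fingertips stand 8 mm ahead of it and the grasp point (between the pads) lies 11 mm behind it (ctrl.tip_reach is the distance from the TCP to the fingertips, in m); y points along the fingers, z is the direction in which the jaws open and shut, and the axes are right-handed (so a half turn about y gives the same grasp; the last joint's range is limited). The gripper opens to 94 mm and grips with 3 to 60 N. Pads are 16 mm wide; open, the fingers measure 119 mm over their backs; the gripper's body (75 mm by 177 mm) begins 78 mm behind the grasp point.
Start: joints at [-1.205, 0.3, 1.521, -0, 1.321, -0.067], TCP at [0.231, -0.499, 0.213] pointing down, gripper open.
Joint ranges: [-3.03, 3.03], [-0.79, 2.21], [0.23, 2.52], [-1.04, 4.18], [0, 3.07], [-2.55, 2.55]. Speed limits (rad/s): [2.22, 2.22, 2.57, 3.14, 3.14, 3.14].

## Interface

Orientations are given as [roll, pitch, yaw] about the fixed x, y, z axes, in that order (R = Rz(yaw) Ry(pitch) Rx(roll)).
In Python, from station import ctrl gives the robot as it stands.
- The arm moves only by the tool play_rows, never from a script. Its arguments are lists of equal length, an entry for each row: "twist": the turn, a rotation vector about the world's x, y, z as a fraction of full scale, a list of three; "travel": the shift along the world's x, y, z as a fraction of full scale, a list of three; "grip": the gripper's target within -1 to 1 (shut at 1, half-way at 0, fully open at -1). A call has 1 to 12 rows; each row shifts and turns the commanded pose from where the row before left it; what a row does not reach is not made up. Full scale, the value 1, is 5 cm for a shift and 90 degrees for a turn. A row lasts 1/10 s, in which the tool goes at most 50 mm and 8.59 degrees, less where a joint would pass 70% of its speed; a pose out of reach is approached as far as the arm can. A call with a number of a shift or a turn outside -1 to 1 is refused whole. A call with a gripper value outside its range is refused whole. The fingers move at their own pace and stop on an object; "force" is the grip in N (left out, the last holds). Time passes only in rows, so rows that do not move let the fingers close. It gives the time, the measured TCP pose, the force and the opening at its end, in the units of the state.
- ctrl.get_obs(): the state, without advancing time (a new reading comes with each control period).
- ctrl.camera(name): name is "scene" or "top" or "wrist"; returns a dict with "img" (480x640x3 uint8, red, green, blue), "vfov" (degrees; the focal length in pixels is half the picture's height over the tangent of half this angle, whatever the lens; pixels are square), "cx", "cy" (the principal point, pixels), "rvec" (rotation vector, rad) and "tvec" (3), from world to camera coordinates, as OpenCV has them. Camera axes: x right, y down, z forward; pixel columns grow to the right and rows downward; lengths in m; the calibration is good to about 2 mm. A picture is of the moment at which its call begins. There is no depth.
- ctrl.hand_in(): hands the job in, once; it reports no verdict.
Trained networks look in a picture, given as the dict that the camera call returned (one of the last four; its "shot" number tells which), for a name from the list of things; names that differ only in an ending like _2 or _b are one class to them, and where a whole thing is asked for, a point or a joint stands for the part that bears it (a point fixed in the world has none). Each returns a list of dicts, best first, with "confidence" (0 to 1); they miss things now and then, are a little off and sometimes report something else, mostly with a low value. They report only what shows in the picture. A call takes as long as a camera call.
- ctrl.boxes_of(name, picture): "point" ([column, row] in pixels, amid what is visible of it).
- ctrl.trace(name, picture): "pixels" (480x640 bool, what is visible of it) and "point" ([column, row] in pixels, amid what is visible of it).
The state is a dict: "time_s": time; "qpos": joint angles; "joint_vel": joint speeds; "tau": joint torques, N m; "ee_pos": TCP position; "eef_rot": TCP orientation; "force": force on the tool from outside, world axes, zero at the start; "moment": the same for the moment, N m; "grip_width": finger opening in m.
Only numpy, scipy, OpenCV 4.12 (cv2) and the standard library are available. Lean on these libraries where they do the work, as an engineer would, in place of code of your own. Each camera call takes 0.05 s, during which the arm holds its last target.

## Task

Set the light for the slide under the microscope with the click-stop lever on top of the lamp house: with a fingertip, push the lever back until it stands against its closed stop, then push it open exactly three clicks and leave it resting in that third click stop, never letting it run past the third. Only push the lever, do not pinch it; leave the microscope untouched and everything else on the bench where it is, and finish with the hand clear.

Things in the scene. Friction and masses are not known exactly. Their poses are not given: they have to be found in the camera images.
- lamphouse: Fixed lamp house, an off-white box 130 (x) by 240 (y) by 115 mm high, coupled by a round collar to the rear of the microscope. Origin under its centre; its own -y points to the microscope, whose upright limb begins 165 mm from this origin. Flat top deck at z = 115 mm with a bright index plate and a slot along y for the lever; the marks beside the slot lengthen towards the open end.
- slot_closed_end (a point): Point on the deck (115 mm above the bench), on the slot's centre line, under the middle of the lever's tab when the lever is against its closed stop: the end of the slot away from the microscope, at (0, 55, 115) mm in the lamp house frame. Axes as the lamp house: the lever opens along -y, towards the microscope.
- attenuator (a joint): Lever travel in m: 0 = closed stop (away from the microscope), 0.060 = open end stop. A spring ball holds it in click stops at 0 (closed), 0.012 (first), 0.024 (second), 0.036 (third), 0.048 and 0.060; about 4 N along the slot pushes it out of a stop, and once past the half-way hump it snaps the last 6 mm into the next stop. It starts in the first or the second stop.
- tab_centre (a point): Middle of the lever's black thumb tab, 13 mm above the deck (128 mm above the bench); moves with the lever, axes as the lamp house. The tab is 18 mm long along the slot (flat pushing faces 9 mm either side of this point), 22 mm wide, from 3 to 22 mm above the deck, with a ribbed crest 16 by 8 mm up to 26 mm above the deck. It slides in its slot and cannot be lifted.
- microscope: The microscope, off-white and black, fixed: base 180 by 245 mm, limb 85 mm wide, head and eyepieces up to 430 mm above the bench. Origin under the middle of its base, 290 mm from the lamp house origin along the lamp house's -y; its own +y is its rear, facing the lamp house. Not to be touched.
- oil_bottle: Loose bystander: amber dropper bottle, 30 mm across, 83 mm high, standing on the robot's side of the lamp house. Origin at the centre of its underside.
- stain_pot: Loose bystander: round glass pot with white lid, 49 mm across, 40 mm high. Origin under its centre.
- slide_box: Loose bystander: flat grey slide box, 87 by 102 by 37 mm, on the far side of the lamp house. Origin under its centre.
- timer: Loose bystander: small white timer, 56 by 66 by 20 mm. Origin under its centre.
- pen: Loose bystander: pen lying on the bench, 150 mm long, 10 mm thick. Origin under its middle, its x along the pen.
- petri_dish: Loose bystander: clear round dish, 91 mm across, 14 mm high. Origin under its centre.
- tip_box: Loose bystander: pale box with clear lid, 82 by 117 by 69 mm. Origin under its centre.

How it is judged:
By the outcome, as a careful person would: the job done as asked, in the order asked, and still so for the second after the job is handed in, with the robot touching nothing.
It also fails if it takes over 58 s, if anything falls off the work surface, if the arm or the gripper's body presses on something with over 40 N, if the wrist force passes 120 N, or if a joint passes its speed limit or range.

## Working session

There is one attempt and no reset: what is moved stays moved. The work goes in short steps, Python scripts to look and compute and a tool call to move; the robot and the scene stay as the last step left them, time stands still between calls to the robot, and variables do not carry over. Pictures are saved under pics/ and viewed, and the job is handed in when it is done.

Besides the shell and the picture viewer there is one more tool, called after "Request:" as name(argument=value, ...) on one line, values as JSON. play_rows: Moves the arm, as the interface text tells. Its arguments: {"type":"object","properties":{"twist":{"type":"array"},"travel":{"type":"array"},"grip":{"type":"array"},"force":{"type":"number"}},"required":["twist","travel","grip"]}

```bash
mkdir -p pics; ls; python3 - <<'E'
from station import ctrl
import cv2,pickle
o=ctrl.get_obs(); print({k:o[k] for k in('time_s','ee_pos','eef_rot','force','grip_width')}, ctrl.tip_reach)
for n in('scene','top'):
    c=ctrl.camera(n); cv2.imwrite(f'pics/{n}0.png',c['img'][:,:,::-1]); pickle.dump(c,open(f'{n}0.pkl','wb'))
    print(n,c['vfov'],c['cx'],c['cy'],c['rvec'],c['tvec'])
    for t in('lamphouse','tab_centre','attenuator','microscope','oil_bottle'):
        for d in ctrl.boxes_of(t,c)[:2]: print(t,d)
E
```

```text
pics
{'time_s': 0.0, 'ee_pos': array([ 0.23057283, -0.4990499 ,  0.212886  ]), 'eef_rot': array([-1.57196583e+00,  5.88728927e-05, -2.70878840e+00]), 'force': array([-0.0841425 , -0.62987067,  0.22568253]), 'grip_width': 0.09416517448111704} 0.008
scene 43.46113734203748 315.3989030355314 245.0385712744716 [ 2.41874532  0.73193822 -0.24800532] [-0.4299793  -0.15822774  1.9945073 ]
lamphouse {'point': [341.8, 224.8], 'confidence': 0.7}
attenuator {'point': [335.0, 221.1], 'confidence': 0.43}
microscope {'point': [318.0, 318.2], 'confidence': 0.64}
oil_bottle {'point': [300.2, 251.2], 'confidence': 0.51}
top 53.12002918774862 314.9778126965649 236.302852302493 [ 2.16511544 -2.1046257   0.17485939] [0.02493947 0.51533108 1.13563309]
lamphouse {'point': [507.2, 324.1], 'confidence': 0.49}
tab_centre {'point': [286.5, 226.4], 'confidence': 0.41}
microscope {'point': [434.2, 160.9], 'confidence': 0.59}
microscope {'point': [280.5, 288.3], 'confidence': 0.35}
oil_bottle {'point': [508.5, 321.6], 'confidence': 0.61}
oil_bottle {'point': [227.8, 257.6], 'confidence': 0.59}
```

View pics/scene0.png

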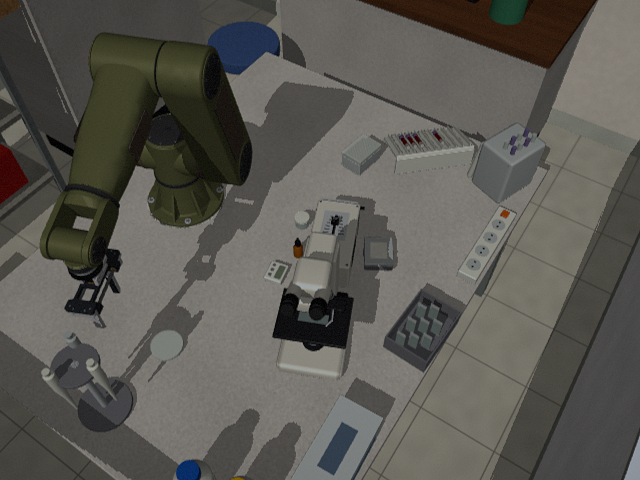

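View pics/top0.png

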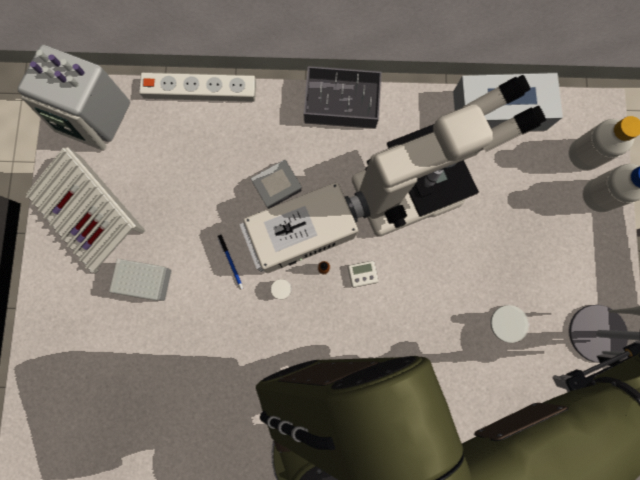

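```bash
python3 - <<'E'
import cv2
im=cv2.imread('pics/top0.png')[175:285,225:375]
cv2.imwrite('pics/topz.png',cv2.resize(im,None,fx=5.3,fy=5.3,interpolation=cv2.INTER_CUBIC))
im=cv2.imread('pics/scene0.png')[190:280,285:375]
cv2.imwrite('pics/scz.png',cv2.resize(im,None,fx=6,fy=6,interpolation=cv2.INTER_CUBIC))
E
```

```text
(no output)
```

View pics/topz.png

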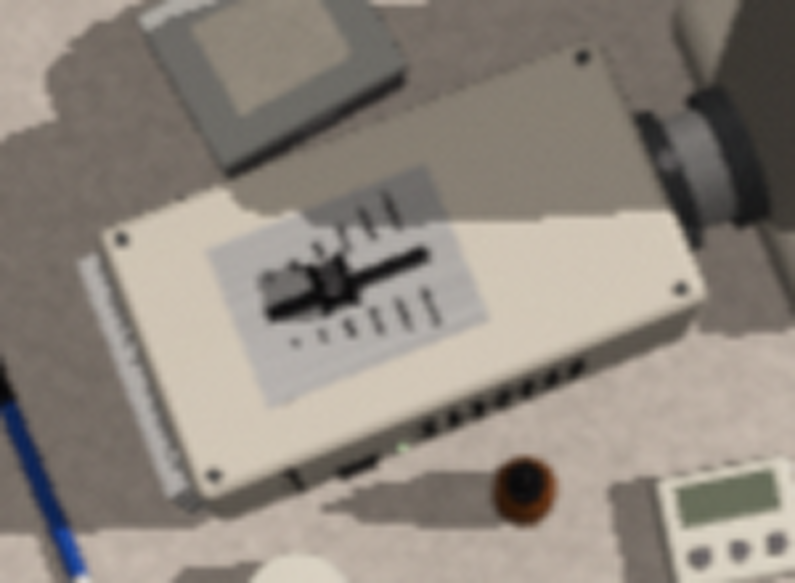

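View pics/scz.png

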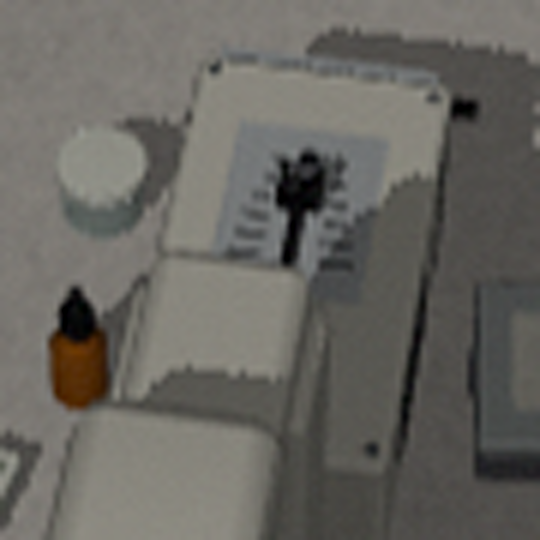

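```bash
cat > h.py <<'E'
import numpy as np,cv2
def cam(c):
    f=240/np.tan(np.radians(c['vfov']/2)); K=np.array([[f,0,c['cx']],[0,f,c['cy']],[0,0,1.]]); R=cv2.Rodrigues(np.array(c['rvec'],float))[0]; return K,R,np.array(c['tvec'],float)
def back(c,px,z):
    K,R,t=cam(c); d=R.T@np.linalg.inv(K)@np.array([px[0],px[1],1.]); o=-R.T@t
    return o+d*(z-o[2])/d[2]
def proj(c,P):
    K,R,t=cam(c); return cv2.projectPoints(np.atleast_2d(np.array(P,float)),np.array(c['rvec'],float),t,K,None)[0][:,0]
E
python3 - <<'E'
import pickle,numpy as np
from h import *
from scipy.optimize import least_squares
c=pickle.load(open('top0.pkl','rb'))
zz=np.array([[104,232],[200,502],[705,298],[595,42]])/5.3+[225,175]
P=np.array([back(c,p,.115) for p in zz]);print(P.round(4))
L=np.array([[.065,.12],[-.065,.12],[-.065,-.12],[.065,-.12]])
best=None
for S in (L,L*[-1,1]):
  def r(x):
    R=np.array([[np.cos(x[2]),-np.sin(x[2])],[np.sin(x[2]),np.cos(x[2])]]); return (S@R.T+x[:2]-P[:,:2]).ravel()
  for a in np.arange(0,6.28,1.5):
    s=least_squares(r,[.5,0,a])
    if best is None or s.cost<best.cost: best=s
  print(best.x,best.cost,r(best.x).round(4))
x=best.x
yd=np.array([-np.sin(x[2]),np.cos(x[2])]);xd=np.array([np.cos(x[2]),np.sin(x[2])])
print('yd',yd,'xd',xd)
for zx in ((333,280),(325,268),(268,312),(428,255)):
  p=np.array(zx)/5.3+[225,175]
  for z in (.115,.141):
    q=back(c,p,z)[:2]-x[:2]; print(zx,z,'local',q@xd,q@yd)
print('base->', np.hypot(*(x[:2]+yd*.055)), x[:2]+yd*.055)
for d in((0,.055),):pass
np.save('pose.npy',x)
E
```

```text
[[ 0.5389  0.2032  0.115 ]
 [ 0.422   0.1559  0.115 ]
 [ 0.5171 -0.0596  0.115 ]
 [ 0.6307 -0.0094  0.115 ]]
[0.52714183 0.072533   0.40910321] 3.620849386325202e-05 [ 0.0002  0.0053 -0.0022  0.0009 -0.0018 -0.0039  0.0039 -0.0023]
[0.52714183 0.072533   0.40910321] 3.620849386325202e-05 [-0.1191 -0.0464  0.117   0.0526  0.1175  0.0479 -0.1154 -0.0541]
yd [-0.3977867   0.91747792] xd [0.91747792 0.3977867 ]
(333, 280) 0.115 local 0.005720547794482469 0.03012620868303914
(333, 280) 0.141 local 0.000730345222983676 0.030548427922002068
(325, 268) 0.115 local 0.011968170876254484 0.03143181638293911
(325, 268) 0.141 local 0.006828897820114073 0.031822883362870404
(268, 312) 0.115 local 0.003041544509267241 0.06147292782667771
(268, 312) 0.141 local -0.0018847361013743756 0.061147203319114496
(428, 255) 0.115 local 0.0006579939462820982 -0.012358262312042958
(428, 255) 0.141 local -0.004211414309394926 -0.010922348649123349
base-> 0.5200181313868857 [0.50526356 0.12299428]
```

Request:
play_rows(twist=[[0,0,0.082],[0,0,0.082],[0,0,0.082],[0,0,0.082],[0,0,0.082],[0,0,0.082],[0,0,0.082],[0,0,0.082],[0,0,0.082],[0,0,0.082],[0,0,0.082],[0,0,0.082]], travel=[[0.16,0.8,0.1],[0.16,0.8,0.1],[0.16,0.8,0.1],[0.16,0.8,0.1],[0.16,0.8,0.1],[0.16,0.8,0.1],[0.16,0.8,0.1],[0.16,0.8,0.1],[0.16,0.8,0.1],[0.16,0.8,0.1],[0.16,0.8,0.1],[0.16,0.8,0.1]], grip=[1,1,1,1,1,1,1,1,1,1,1,1], force=30)

```text
time_s: 1.8
ee_pos: [0.3266, -0.0177, 0.274]
eef_rot: [-1.57, -0.001, -1.158]
force: [0.3, -0.1, 0.3]
grip_width: 0.0019
```

Request:
play_rows(twist=[[0,0,0],[0,0,0],[0,0,0],[0,0,0],[0,0,0],[0,0,0],[0,0,0],[0,0,0],[0,0,0],[0,0,0]], travel=[[0.5,0.22,0],[0.5,0.22,0],[0.5,0.22,0],[0.5,0.22,0],[0.5,0.22,0],[0.5,0.22,0],[0.5,0.22,0],[0.5,0.22,0],[0,0,0],[0,0,0]], grip=[1,1,1,1,1,1,1,1,1,1])

```text
time_s: 2.8
ee_pos: [0.5265, 0.0687, 0.273]
eef_rot: [-1.572, 0.0, -1.163]
force: [-0.2, -0.2, -0.7]
grip_width: 0.0005
```

```bash
cat > shot.py <<'E'
import sys,pickle,cv2
from station import ctrl
import numpy as np
from h import *
x=np.load('pose.npy');yd=np.array([-np.sin(x[2]),np.cos(x[2])]);xd=np.array([np.cos(x[2]),np.sin(x[2])])
tag=sys.argv[1]
for n in sys.argv[2:]:
    c=ctrl.camera(n); pickle.dump(c,open(f'{n}{tag}.pkl','wb')); cv2.imwrite(f'pics/{n}{tag}.png',c['img'][:,:,::-1])
o=ctrl.get_obs(); q=o['ee_pos'][:2]-x[:2]
print(o['time_s'],o['ee_pos'].round(4),o['eef_rot'].round(4),'local',(q@xd).round(4),(q@yd).round(4),'F along y',(o['force'][:2]@yd).round(2),o['force'].round(2))
E
python3 shot.py 1 wrist top scene
```

```text
2.95 [0.5261 0.0684 0.2738] [-1.5705e+00 -1.0000e-04 -1.1634e+00] local -0.0026 -0.0034 F along y 0.14 [0.08 0.18 0.47]
```

View pics/wrist1.png

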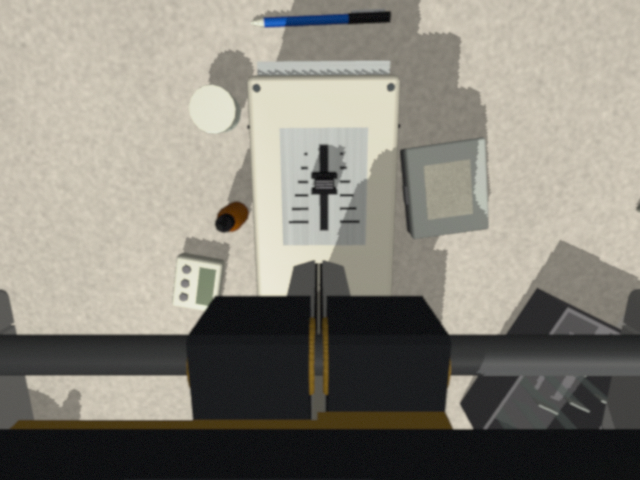

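View pics/top1.png

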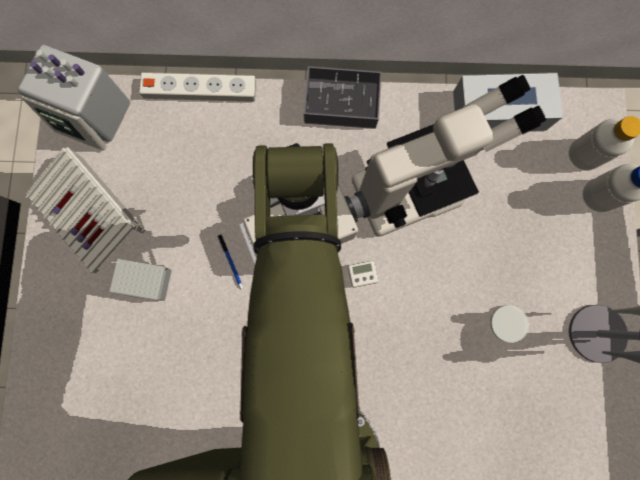

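View pics/scene1.png

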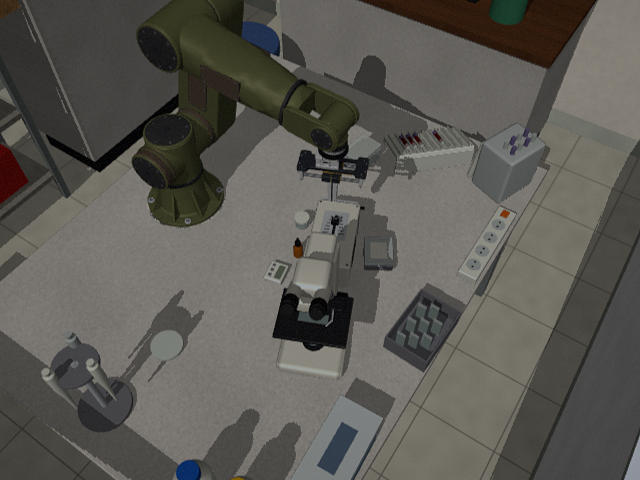

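```bash
python3 - <<'E'
import pickle,cv2
im=cv2.imread('pics/wrist1.png')[60:310,230:430]
cv2.imwrite('pics/wz.png',cv2.resize(im,None,fx=2.4*1,fy=2.4,interpolation=cv2.INTER_CUBIC))
im=cv2.imread('pics/wrist1.png')[120:250,270:380]
cv2.imwrite('pics/wz2.png',cv2.resize(im,None,fx=4.6,fy=4.6,interpolation=cv2.INTER_CUBIC))
E
```

```text
(no output)
```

View pics/wz2.png

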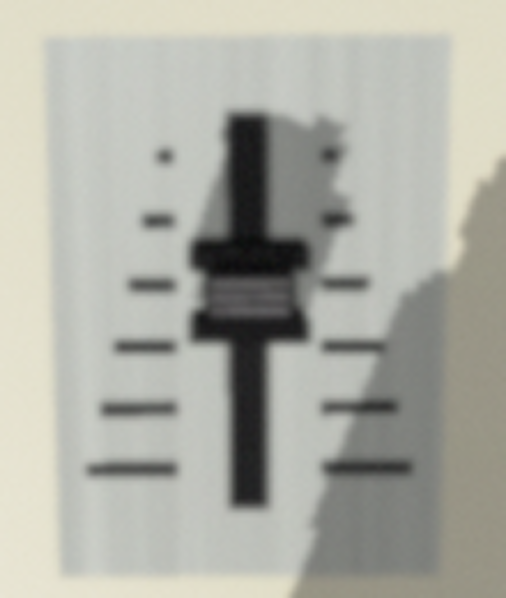

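```bash
python3 - <<'E'
import pickle,numpy as np
from h import *
c=pickle.load(open('wrist1.pkl','rb'))
x=np.load('pose.npy')
Q=[]
for i,r in enumerate((155,220,284,346,408,469)):
    q=back(c,(248.5/4.6+270,r/4.6+120),.115)[:2]; Q.append(q)
Q=np.array(Q); y=.055-.012*np.arange(6)
d=np.polyfit(y,Q,1); print('dir',d[0],np.linalg.norm(d[0]),'org',d[1])
yaw=np.arctan2(-d[0][0],d[0][1]);print('yaw',yaw,'old',x)
for p in ((249,78),(399,78)): print(back(c,p,.115))
# tab crest center, tab top edges z=.137
u=d[0]/np.linalg.norm(d[0])
for col,row,z in((252,297,.141),(250,241,.137),(250,340,.137)):
    q=back(c,(col/4.6+270,row/4.6+120),z)[:2]-d[1]; print(q@u, q@[u[1],-u[0]])
Y=np.array([d[1][0],d[1][1],yaw]); np.save('pose_w.npy',Y)
from station import ctrl
o=ctrl.get_obs(); q=o['ee_pos'][:2]-Y[:2]; print('tcp local',q@[u[1],-u[0]],q@u)
E
```

```text
dir [-0.40397207  0.92651173] 1.010750914890267 org [0.53045605 0.07445443]
yaw 0.411162484965142 old [0.52714183 0.072533   0.40910321]
[0.42613242 0.1572299  0.115     ]
[0.54094014 0.20679633 0.115     ]
0.03142251382690757 0.00023150572169397342
0.04100179844200827 -6.252965005944727e-05
0.023248153304696317 -5.898070977884825e-05
tcp local -0.006401731587579436 -0.003818574128375684
```

```bash
python3 - <<'E'
import pickle,numpy as np
from h import *
c=pickle.load(open('wrist1.pkl','rb')); t=pickle.load(open('top1.pkl','rb'))
print(proj(c,[[.5261,.0684,.2658],[.5261,.0684,.2738]]), c['vfov'])
E
```

```text
[[315.92733027 278.4803959 ]
 [315.82616413 284.1579684 ]] 65.80097054613964
```

View pics/wz.png

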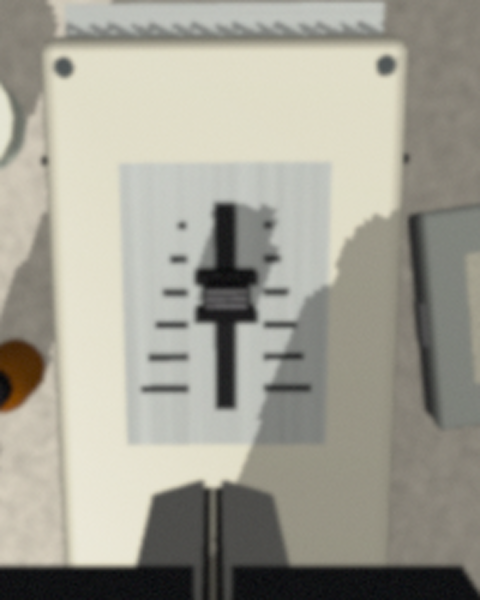

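Request:
play_rows(twist=[[0,0,0],[0,0,0],[0,0,0],[0,0,0],[0,0,0],[0,0,0],[0,0,0],[0,0,0],[0,0,0],[0,0,0]], travel=[[0.02,0.15,0],[0,0,-0.5],[0,0,-0.5],[0,0,-0.5],[0,0,-0.5],[0,0,-0.3],[0,0,-0.3],[0,0,-0.2],[0,0,0],[0,0,0]], grip=[1,1,1,1,1,1,1,1,1,1])

```text
time_s: 3.95
ee_pos: [0.5279, 0.0763, 0.1341]
eef_rot: [-1.57, -0.0, -1.163]
force: [0.2, 0.7, 0.4]
grip_width: 0.0007
```

```bash
python3 shot.py 2 wrist
```

```text
4.0 [0.528  0.0763 0.1343] [-1.5697e+00 -3.0000e-04 -1.1632e+00] local 0.0023 0.0031 F along y -0.25 [-1.   -0.71 -1.49]
```

View pics/wrist2.png

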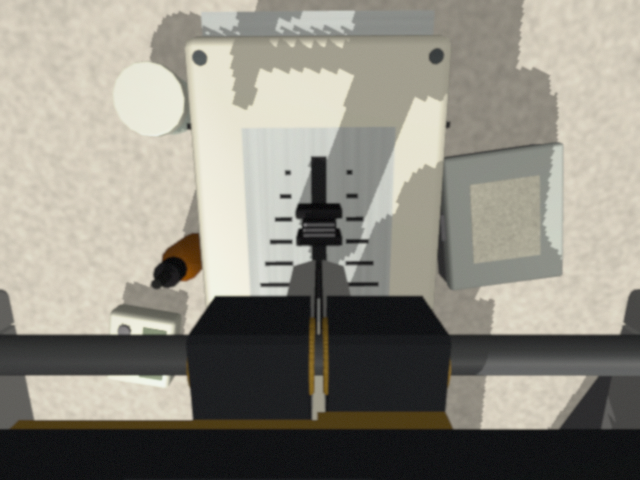

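Request:
play_rows(twist=[[0,0,0],[0,0,0],[0,0,0],[0,0,0],[0,0,0],[0,0,0],[0,0,0],[0,0,0],[0,0,0],[0,0,0],[0,0,0],[0,0,0]], travel=[[0,0,-0.06],[-0.016,0.037,0],[-0.016,0.037,0],[-0.016,0.037,0],[-0.016,0.037,0],[-0.016,0.037,0],[-0.016,0.037,0],[-0.016,0.037,0],[-0.016,0.037,0],[-0.016,0.037,0],[-0.016,0.037,0],[-0.016,0.037,0]], grip=[1,1,1,1,1,1,1,1,1,1,1,1])

```text
time_s: 5.2
ee_pos: [0.5187, 0.0968, 0.1304]
eef_rot: [-1.571, 0.0, -1.163]
force: [-0.3, -3.7, 1.7]
grip_width: 0.0003
```

```bash
python3 shot.py 3 wrist
```

```text
5.25 [0.5187 0.0969 0.1305] [-1.5709e+00 -1.0000e-04 -1.1628e+00] local 0.002 0.0257 F along y -0.57 [ 0.48 -0.41  0.03]
```

View pics/wrist3.png

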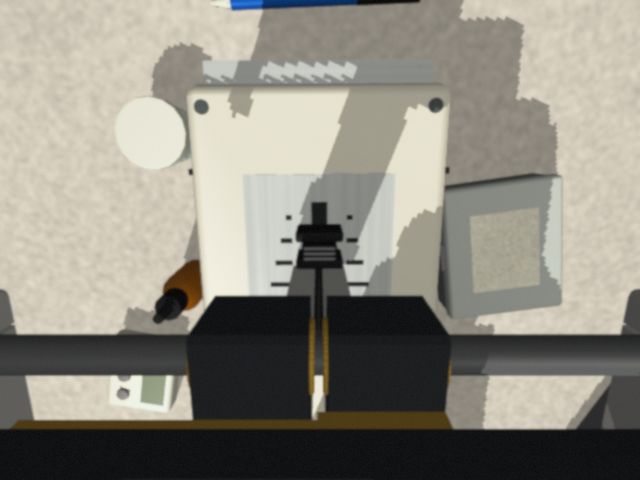

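Request:
play_rows(twist=[[0,0,0],[0,0,0],[0,0,0],[0,0,0],[0,0,0],[0,0,0],[0,0,0],[0,0,0],[0,0,0],[0,0,0],[0,0,0],[0,0,0]], travel=[[-0.008,0.018,0],[-0.008,0.018,0],[-0.008,0.018,0],[-0.008,0.018,0],[-0.008,0.018,0],[-0.008,0.018,0],[-0.008,0.018,0],[-0.008,0.018,0],[-0.008,0.018,0],[-0.008,0.018,0],[-0.008,0.018,0],[-0.008,0.018,0]], grip=[1,1,1,1,1,1,1,1,1,1,1,1])

```text
time_s: 6.45
ee_pos: [0.514, 0.1074, 0.1304]
eef_rot: [-1.571, 0.0, -1.163]
force: [0.3, -0.1, -0.4]
grip_width: 0.0003
```

```bash
python3 shot.py 4 wrist
```

```text
6.5 [0.514  0.1075 0.1305] [-1.5708e+00 -2.0000e-04 -1.1631e+00] local 0.0019 0.0373 F along y -0.31 [-0.31 -0.47 -0.08]
```

View pics/wrist4.png

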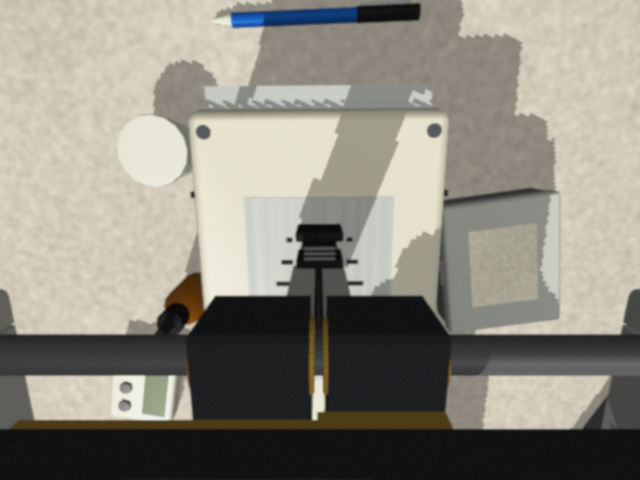

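Request:
play_rows(twist=[[0,0,0],[0,0,0],[0,0,0]], travel=[[-0.006,0.014,0],[-0.006,0.014,0],[0,0,0]], grip=[1,1,1])

```text
time_s: 6.8
ee_pos: [0.514, 0.1077, 0.1305]
eef_rot: [-1.571, -0.002, -1.163]
force: [4.3, -9.7, -1.2]
grip_width: 0.0002
```

```bash
python3 shot.py 5 
```

```text
6.8 [0.514  0.1077 0.1305] [-1.5705 -0.0023 -1.1633] local 0.0019 0.0375 F along y -10.6 [ 4.33 -9.68 -1.23]
```

Request:
play_rows(twist=[[0,0,0],[0,0,0],[0,0,0],[0,0,0],[0,0,0],[0,0,0],[0,0,0],[0,0,0],[0,0,0]], travel=[[0.04,-0.092,0],[0,0,0.45],[0,0,0.45],[-0.096,0.222,0],[-0.096,0.222,0],[-0.096,0.222,0],[-0.096,0.222,0],[0,0,0],[0,0,0]], grip=[1,1,1,1,1,1,1,1,1])

```text
time_s: 7.7
ee_pos: [0.4961, 0.1489, 0.1751]
eef_rot: [-1.571, 0.0, -1.162]
force: [0.1, -0.2, 0.5]
grip_width: 0.0001
```

```bash
python3 shot.py 6 scene wrist;  python3 -c "
import cv2
im=cv2.imread('pics/scene6.png')[150:290,250:420]
cv2.imwrite('pics/s6z.png',cv2.resize(im,None,fx=4,fy=4,interpolation=cv2.INTER_CUBIC))"
```

```text
7.8 [0.4963 0.1484 0.1753] [-1.5711 -0.     -1.1632] local 0.0019 0.0818 F along y 0.05 [-0.32 -0.08 -0.7 ]
```

View pics/s6z.png

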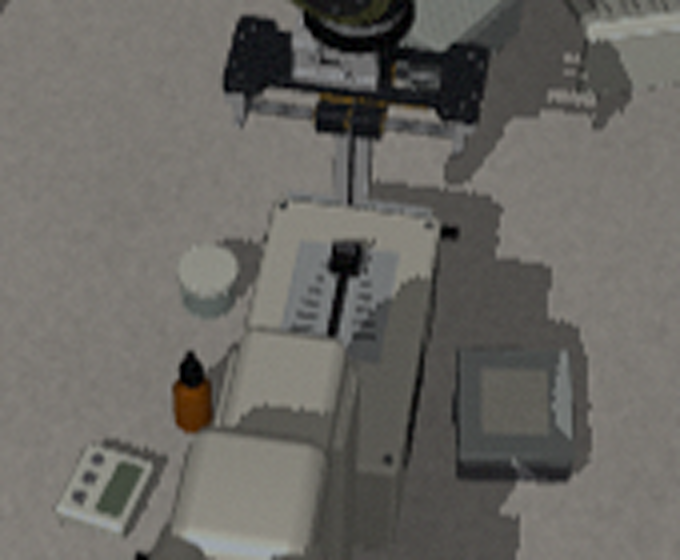

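View pics/wrist6.png

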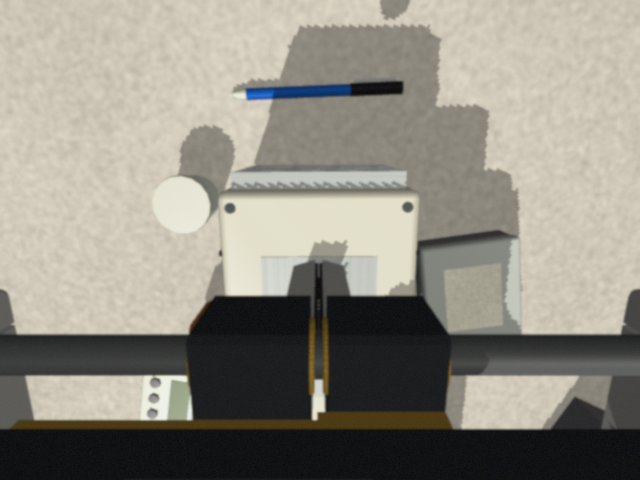

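Request:
play_rows(twist=[[0,0,0],[0,0,0],[0,0,0],[0,0,0],[0,0,0],[0,0,0],[0,0,0],[0,0,0],[0,0,0]], travel=[[0,0,-0.4],[0,0,-0.3],[0,0,-0.19],[0,0,0],[0.016,-0.037,0],[0.016,-0.037,0],[0.016,-0.037,0],[0.016,-0.037,0],[0,0,0]], grip=[1,1,1,1,1,1,1,1,1])

```text
time_s: 8.7
ee_pos: [0.4996, 0.1411, 0.1312]
eef_rot: [-1.57, 0.0, -1.163]
force: [-0.7, 1.8, 1.3]
grip_width: 0.0006
```

```bash
python3 shot.py 7
```

```text
8.7 [0.4996 0.1411 0.1312] [-1.5702e+00  2.0000e-04 -1.1633e+00] local 0.0021 0.0739 F along y 1.98 [-0.73  1.84  1.32]
```

Request:
play_rows(twist=[[0,0,0],[0,0,0]], travel=[[0.008,-0.018,0],[0,0,0]], grip=[1,1])

```text
time_s: 8.9
ee_pos: [0.4999, 0.1404, 0.1311]
eef_rot: [-1.57, 0.0, -1.163]
force: [-0.6, 2.5, 0.8]
grip_width: 0.0006
```

Request:
play_rows(twist=[[0,0,0],[0,0,0]], travel=[[0.008,-0.018,0],[0,0,0]], grip=[1,1])

```text
time_s: 9.1
ee_pos: [0.5003, 0.1394, 0.131]
eef_rot: [-1.571, -0.0, -1.163]
force: [-0.8, 1.9, 1.3]
grip_width: 0.0006
```

Request:
play_rows(twist=[[0,0,0],[0,0,0]], travel=[[0.008,-0.018,0],[0,0,0]], grip=[1,1])

```text
time_s: 9.3
ee_pos: [0.5007, 0.1384, 0.1309]
eef_rot: [-1.571, -0.0, -1.163]
force: [0.1, 2.3, 2.1]
grip_width: 0.0002
```

```bash
python3 shot.py 8
```

```text
9.3 [0.5007 0.1384 0.1309] [-1.5708e+00 -1.0000e-04 -1.1631e+00] local 0.0019 0.0709 F along y 2.08 [0.14 2.33 2.14]
```

```bash
python3 shot.py 9 scene wrist;  python3 -c "
import cv2
im=cv2.imread('pics/scene9.png')[190:260,300:375]
cv2.imwrite('pics/s9z.png',cv2.resize(im,None,fx=8,fy=8,interpolation=cv2.INTER_CUBIC))"
```

```text
9.4 [0.5007 0.1384 0.1309] [-1.5708e+00 -3.0000e-04 -1.1632e+00] local 0.002 0.0709 F along y 2.47 [-0.41  2.52  1.11]
```

View pics/s9z.png

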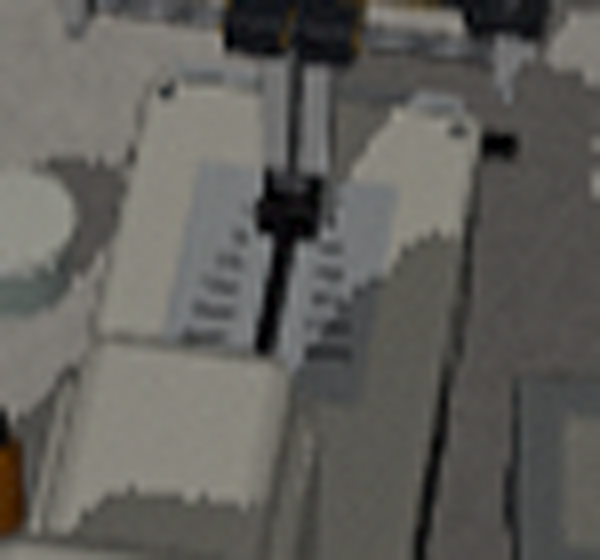

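View pics/wrist9.png

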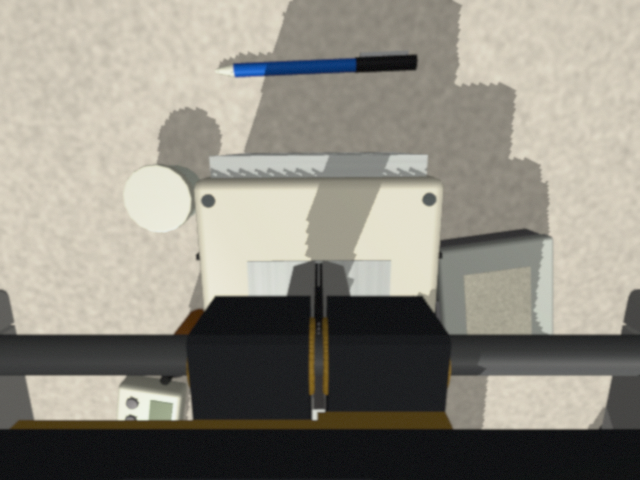

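Request:
play_rows(twist=[[0,0,0],[0,0,0]], travel=[[0.008,-0.018,0],[0,0,0]], grip=[1,1])

```text
time_s: 9.6
ee_pos: [0.5011, 0.1375, 0.1309]
eef_rot: [-1.571, -0.0, -1.163]
force: [-1.5, 3.3, 1.2]
grip_width: 0.0003
```

Request:
play_rows(twist=[[0,0,0],[0,0,0]], travel=[[0.008,-0.018,0],[0,0,0]], grip=[1,1])

```text
time_s: 9.8
ee_pos: [0.5015, 0.1364, 0.1309]
eef_rot: [-1.571, -0.0, -1.163]
force: [-1.4, 2.4, 2.4]
grip_width: 0.0005
```

Request:
play_rows(twist=[[0,0,0],[0,0,0]], travel=[[0.008,-0.018,0],[0,0,0]], grip=[1,1])

```text
time_s: 10.0
ee_pos: [0.5019, 0.1355, 0.1308]
eef_rot: [-1.571, -0.0, -1.163]
force: [0.0, -0.1, 0.1]
grip_width: 0.0005
```

Request:
play_rows(twist=[[0,0,0],[0,0,0]], travel=[[0.008,-0.018,0],[0,0,0]], grip=[1,1])

```text
time_s: 10.2
ee_pos: [0.5023, 0.1347, 0.1309]
eef_rot: [-1.571, -0.0, -1.163]
force: [-0.5, 0.4, 0.1]
grip_width: 0.0004
```

```bash
python3 shot.py 10 scene;  python3 -c "
import cv2
im=cv2.imread('pics/scene10.png')[190:260,300:375]
cv2.imwrite('pics/s10z.png',cv2.resize(im,None,fx=8,fy=8,interpolation=cv2.INTER_CUBIC))"
```

```text
10.25 [0.5023 0.1347 0.1309] [-1.5709e+00 -1.0000e-04 -1.1632e+00] local 0.002 0.067 F along y -0.17 [-0.07 -0.22  0.14]
```

View pics/s10z.png

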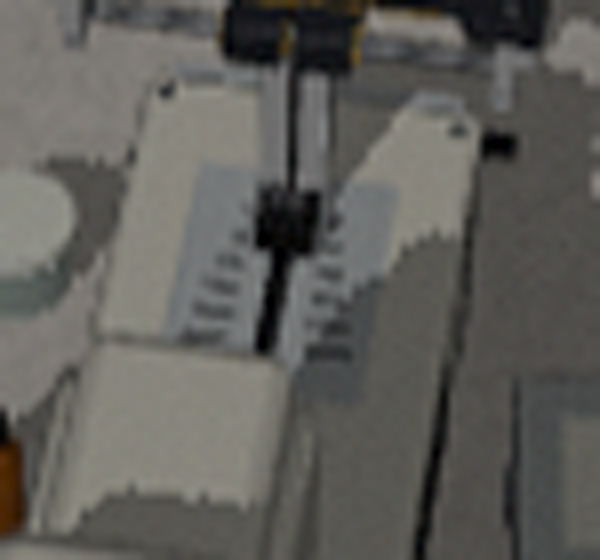

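Request:
play_rows(twist=[[0,0,0],[0,0,0],[0,0,0],[0,0,0],[0,0,0],[0,0,0],[0,0,0],[0,0,0],[0,0,0],[0,0,0]], travel=[[0.008,-0.018,0],[0.008,-0.018,0],[0.008,-0.018,0],[0.008,-0.018,0],[0.008,-0.018,0],[0.008,-0.018,0],[0.008,-0.018,0],[0.008,-0.018,0],[0.008,-0.018,0],[0,0,0]], grip=[1,1,1,1,1,1,1,1,1,1])

```text
time_s: 11.25
ee_pos: [0.5059, 0.1267, 0.1309]
eef_rot: [-1.571, -0.0, -1.163]
force: [-0.9, 2.1, 1.5]
grip_width: 0.0004
```

Request:
play_rows(twist=[[0,0,0],[0,0,0]], travel=[[0.008,-0.018,0],[0,0,0]], grip=[1,1])

```text
time_s: 11.45
ee_pos: [0.5063, 0.1256, 0.1309]
eef_rot: [-1.571, -0.0, -1.163]
force: [-0.6, 0.9, 1.4]
grip_width: 0.0005
```

Request:
play_rows(twist=[[0,0,0],[0,0,0]], travel=[[0.008,-0.018,0],[0,0,0]], grip=[1,1])

```text
time_s: 11.65
ee_pos: [0.5068, 0.1247, 0.1309]
eef_rot: [-1.571, -0.0, -1.163]
force: [-0.1, 1.1, -0.6]
grip_width: 0.0006
```

Request:
play_rows(twist=[[0,0,0],[0,0,0]], travel=[[0.008,-0.018,0],[0,0,0]], grip=[1,1])

```text
time_s: 11.85
ee_pos: [0.5072, 0.1239, 0.1309]
eef_rot: [-1.571, -0.0, -1.163]
force: [-0.9, -1.4, 0.8]
grip_width: 0.0004
```

```bash
python3 shot.py 11 scene;  python3 -c "
import cv2
im=cv2.imread('pics/scene11.png')[190:260,300:375]
cv2.imwrite('pics/s11z.png',cv2.resize(im,None,fx=8,fy=8,interpolation=cv2.INTER_CUBIC))"
```

```text
11.9 [0.5071 0.124  0.1309] [-1.5708e+00 -1.0000e-04 -1.1632e+00] local 0.0021 0.0552 F along y 0.1 [ 0.16  0.18 -0.72]
```

View pics/s11z.png

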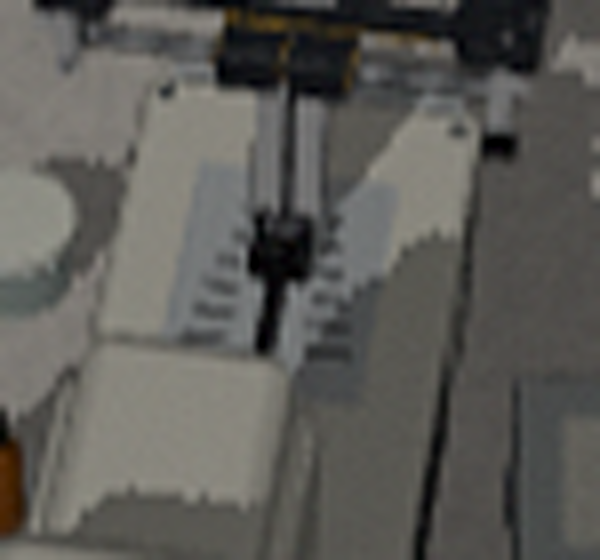

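Request:
play_rows(twist=[[0,0,0],[0,0,0],[0,0,0],[0,0,0],[0,0,0],[0,0,0],[0,0,0],[0,0,0],[0,0,0],[0,0,0]], travel=[[0.008,-0.018,0],[0.008,-0.018,0],[0.008,-0.018,0],[0.008,-0.018,0],[0.008,-0.018,0],[0.008,-0.018,0],[0.008,-0.018,0],[0.008,-0.018,0],[0.008,-0.018,0],[0,0,0]], grip=[1,1,1,1,1,1,1,1,1,1])

```text
time_s: 12.9
ee_pos: [0.5107, 0.1159, 0.131]
eef_rot: [-1.571, -0.0, -1.163]
force: [-0.5, 1.9, 0.2]
grip_width: 0.0004
```

Request:
play_rows(twist=[[0,0,0],[0,0,0]], travel=[[0.008,-0.018,0],[0,0,0]], grip=[1,1])

```text
time_s: 13.1
ee_pos: [0.5111, 0.1148, 0.1309]
eef_rot: [-1.571, -0.0, -1.163]
force: [-1.2, 1.7, 0.7]
grip_width: 0.0005
```

Request:
play_rows(twist=[[0,0,0],[0,0,0]], travel=[[0.008,-0.018,0],[0,0,0]], grip=[1,1])

```text
time_s: 13.3
ee_pos: [0.5116, 0.1139, 0.1309]
eef_rot: [-1.571, -0.0, -1.163]
force: [0.8, -0.5, -0.0]
grip_width: 0.0005
```

Request:
play_rows(twist=[[0,0,0],[0,0,0]], travel=[[0.008,-0.018,0],[0,0,0]], grip=[1,1])

```text
time_s: 13.5
ee_pos: [0.512, 0.1131, 0.1309]
eef_rot: [-1.571, -0.0, -1.163]
force: [0.0, -0.1, 0.6]
grip_width: 0.0002
```

```bash
python3 shot.py 12 scene;  python3 -c "
import cv2
im=cv2.imread('pics/scene12.png')[190:260,300:375]
cv2.imwrite('pics/s12z.png',cv2.resize(im,None,fx=8,fy=8,interpolation=cv2.INTER_CUBIC))"
```

```text
13.55 [0.5119 0.1131 0.1309] [-1.5708e+00 -2.0000e-04 -1.1633e+00] local 0.0022 0.0433 F along y -0.03 [1.14 0.47 0.26]
```

View pics/s12z.png

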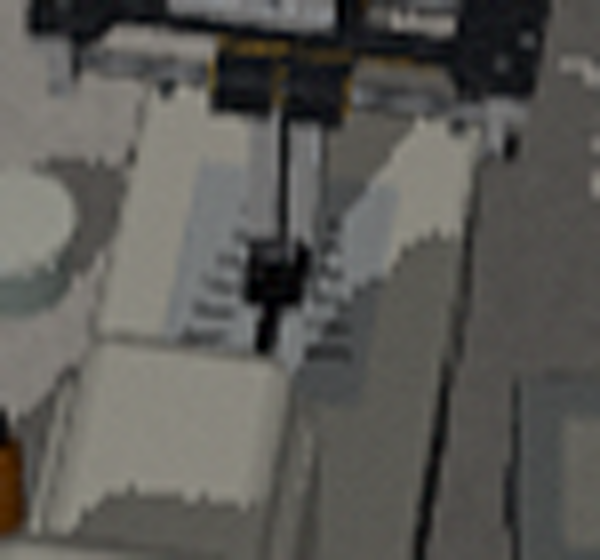

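Request:
play_rows(twist=[[0,0,0],[0,0,0],[0,0,0],[0,0,0],[0,0,0],[0,0,0],[0,0,0],[0,0,0],[0,0,0],[0,0,0]], travel=[[-0.08,0.183,0],[0,0,0.4],[0,0,0.6],[0,0,0.6],[0,0,0.6],[0,0,0.6],[0.22,-0.5,0],[0.22,-0.5,0],[0,0,0],[0,0,0]], grip=[1,1,1,1,1,1,1,1,1,1])

```text
time_s: 14.55
ee_pos: [0.5297, 0.0728, 0.2708]
eef_rot: [-1.571, 0.0, -1.164]
force: [0.6, 0.5, -0.1]
grip_width: 0.0004
```

```bash
python3 shot.py 13 wrist scene;  python3 -c "
import cv2
im=cv2.imread('pics/wrist13.png')[120:250,270:380]
cv2.imwrite('pics/w13z.png',cv2.resize(im,None,fx=4.6,fy=4.6,interpolation=cv2.INTER_CUBIC))"
```

```text
14.65 [0.5295 0.0733 0.2709] [-1.5709e+00  2.0000e-04 -1.1625e+00] local 0.0025 -0.0003 F along y -0.37 [ 0.69 -0.1   0.19]
```

View pics/w13z.png

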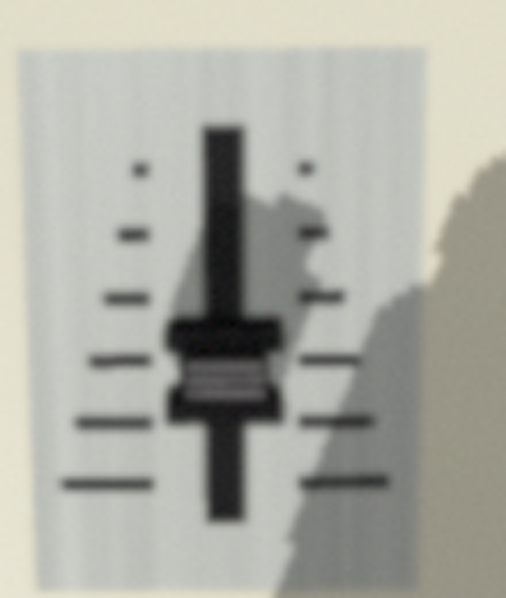

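View pics/scene13.png

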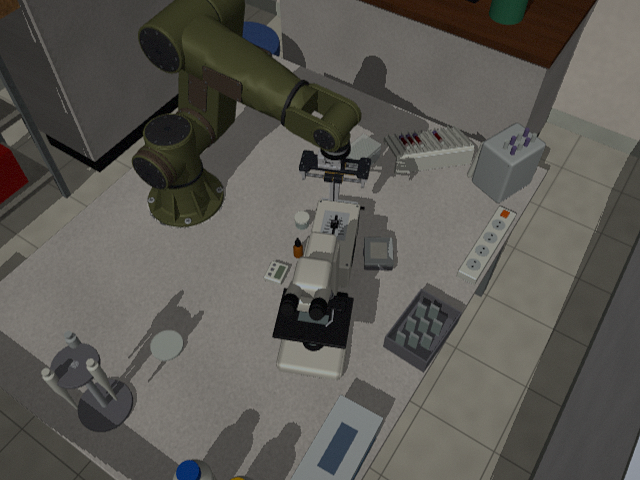

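```bash
python3 - <<'E'
import pickle,numpy as np
from h import *
c=pickle.load(open('wrist13.pkl','rb'))
Q=np.array([back(c,(224/4.6+270,r/4.6+120),.115)[:2] for r in (169,234,298,360,422,484)]); y=.055-.012*np.arange(6)
d=np.polyfit(y,Q,1);u=d[0]/np.linalg.norm(d[0])
for row,z in((380,.141),(318,.137),(422,.137)):
    q=back(c,(225/4.6+270,row/4.6+120),z)[:2]-d[1]; print(.055-q@u)
E
```

```text
0.035663114519879996
0.025055516771219814
0.043965753867596116
```

```bash
python3 -c "
from station import ctrl
print(ctrl.hand_in()); print(ctrl.get_obs()['time_s'])"
```

```text
the job is handed in; nothing more can be done
None
the job is handed in; nothing more can be done
```

The lever now rests in its third click stop, and the hand is clear above the lamp house. I handed the job in at about 14.7 s of the 58 s allowed.

- **Closing:** With the gripper shut, I pushed the lever from the second stop back to its closed stop. It pressed against the stop with about 10.6 N.
- **Opening:** I went over to the other side of the tab and pushed it open one click at a time in 1 mm steps. The pushing force fell away at each click, about 12 mm apart. The scene pictures showed one click each time and no overrun.
- **Final check:** The last wrist picture puts the lever's travel at about 35 to 36 mm; the third stop is at 36 mm. It had moved 12 mm from where it measured in the second stop at the start. The force reading was near zero, and everything in the last scene picture looked in place.
- **Disagreements:** The top and wrist cameras differed by about 4 mm sideways across the slot. I centred the fingertip by the wrist picture. The fingertip also touched the tab about 2 to 3 mm earlier on the opening side than I expected, so I judged each click by the drop in force and the pictures.

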